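Gauge the odd easel peg

TASK

Gauge the easel peg that stands alone in the single block: push it gently, never hard, through the largest hole of the gauge plate first, then step down one hole at a time, until you have pressed it into a hole that refuses it or it has gone through the smallest. Leave it upright and fully home, collar on the plate, in the smallest hole it goes through. The other two pegs stay in their block and nothing else is disturbed.

Things in the scene. Friction and masses are not known exactly. Their poses are not given: they have to be found in the camera images.
- gauge: hole gauge: wooden stand fixed to the table, 76 mm (its x) by 200 mm (its y), 70 mm tall, origin at the middle of its underside, z up. In its top, flush with it at 70 mm height, lies an aluminium plate 10 mm thick and 146 mm long with three through holes in a row along y; 54 mm of free room under the plate
- gauge_mid (a point): middle of the stand's top (70 mm above its origin, axes alike). Holes of a centred plate, from here: y = +45 mm (21 mm wide, for 20 mm), 0 (18 mm wide, for 17), -45 mm (15 mm wide, for 14); x = 0. But the plate has end play: it lies up to 11 mm either way along y, all holes shifted alike, not told by this pose
- gauge_end (a point): middle of the stand's +y end at its top, 100 mm from gauge_mid. The plate slides along y at about 3 N, else stays put; on rubber pads it gives 1 mm per 6 N downwards. A peg over a hole it fits goes down until its collar lies on the plate; in the next hole too small for it only about the first 4 mm of its taper enters; beside a hole it stops on the top
- post: the single peg block, pale wood 60 x 60 mm, 60 mm tall, one hole in the middle (23 mm wide, 52 mm deep), fixed; holds the peg to be gauged. Origin: middle of the underside
- rack: the double peg block, same wood, 60 mm (x) by 120 mm (y), 60 mm tall, holes at y = -30 and +30 mm, fixed; holds the two pegs that stay. Origin: middle of the underside
- peg_a: one of three turned beech easel pegs, alike outside: round handle 24 mm wide, from 6 to 56 mm above the origin, over a collar 32 mm wide, 6 mm thick; below it a shank 45 mm long. About 80 g. Origin: on the axis at the collar's underside, z up to the handle. At the start each stands upright, collar resting on its block: one alone in post, two in rack
- peg_a_tip (a point): middle of the lower end of peg_a's shank, 45 mm below the collar's underside. The shank's last 7 mm taper to an end 5 mm thinner than the shank. The three pegs' shanks are 14, 17 and 20 mm thick, one of each; which peg has which is for the gauge to tell (they are hidden in the blocks)
- peg_b: another of the three pegs, described at peg_a, same outside, shank size for the gauge to tell
- peg_b_tip (a point): middle of the lower end of peg_b's shank, as described at peg_a_tip
- peg_c: another of the three pegs, described at peg_a, same outside, shank size for the gauge to tell
- peg_c_tip (a point): middle of the lower end of peg_c's shank, as described at peg_a_tip
- mug: bystander: white mug, 76 mm wide, 85 mm tall, origin under its centre
- tub: bystander: small white paint tub, 48 mm wide, 42 mm tall, origin under its centre
- brush: bystander: paint brush lying flat, origin under its middle
- tape: bystander: roll of paper tape, 90 mm wide, 25 mm tall, origin under its centre
- jar: bystander: glass jar with lid, 68 mm wide, 100 mm tall, origin under its centre
- palette_knife: bystander: palette knife lying flat, origin under its middle
- spray: bystander: spray can, 60 mm wide, 170 mm tall, origin under its centre

How it is judged:
By the outcome, as a careful person would: the job done as asked, in the order asked, and still so for the second after the job is handed in, with the robot touching nothing.
It also fails if it takes over 67 s, if anything falls off the work surface, if the arm or the gripper's body presses on something with over 40 N, if the wrist force passes 120 N, or if a joint passes its speed limit or range.

ROBOT

A 6-joint arm with a two-finger parallel gripper is mounted at the origin on the work surface. World frame = base frame: x ahead of the robot, y to its left, z up, the work surface at z = 0. Lengths are in mm, angles in rad, forces in N, time in s.
With the tool pointing down it reaches from about 250 to 800 mm from the base axis. Payload 3.9 kg.
Tool frame: the origin (TCP) lies midway between the tips of the shut fingers; the grasp point (between the pads) lies 19 mm behind it; z points along the fingers, y is the line along which they close (so a half turn about z gives the same grasp; the last joint's range is limited). The gripper opens to 85 mm and grips with 20 to 120 N. Pads are 22 mm wide; open, the fingers measure 114 mm over their backs; the gripper's body (76 mm by 85 mm) begins 54 mm behind the grasp point. The pads swing forward as they close: fully open they stand 13 mm farther back than shut.
Start: joints at [1.282, 0.26, -0.138, 1.173, 0, 1.571], TCP at [149.517, 503.249, 231.304] pointing down, gripper open.
Joint ranges: [-2.78, 2.78], [-0.83, 1.72], [-1.28, 1.37], [-1.9, 2.12], [-1.57, 1.48], [-3.14, 3.14]. Speed limits (rad/s): [2.57, 2.57, 3.14, 3.14, 3.14, 3.14].

INTERFACE

Orientations are given as a rotation vector (axis times angle).
In Python, from workcell import bot gives the robot as it stands. The module is installed in compiled form; this text tells all that it offers.
- The arm moves only by the shell command python3 -m handwheel 'ROWS'. ROWS is JSON, a list that holds one entry, the list of rows, each a list of 7 numbers: the turn, a rotation vector about the tool's x, y, z in degrees, then the shift along the tool's x, y, z in cm, then the finger opening in cm, from 0 to 8.54. In form: [[[wx, wy, wz, x, y, z, gripper], ...]]. A call has 1 to 8 rows; each row is the pose to reach, as a shift and turn from the pose commanded when the call began, along the tool's axes at that moment; what a row does not reach only later rows make up. A row lasts 1/10 s, in which the tool goes at most 50 mm and 8.59 degrees, less where a joint would pass 70% of its speed; a pose out of reach is approached as far as the arm can. A call with a gripper value outside its range is refused whole. The fingers move at their own pace and stop on an object; the grip force is fixed at half the most. Time passes only in rows, so rows that repeat a pose let the fingers close. It gives the time, the measured TCP pose, the force, the opening and the grip force at its end, in the units of the state.
- bot.get_obs(): the state, without advancing time (a new reading comes with each control period).
- bot.get_image(name): name is "side" or "top" or "wrist"; returns a dict with "color" (384x512x3 uint8, red, green, blue), "fx", "fy", "cx", "cy" (pixels), "rvec" (rotation vector, rad) and "tvec" (3), from world to camera coordinates, as OpenCV has them. Camera axes: x right, y down, z forward; pixel columns grow to the right and rows downward; lengths in mm; the calibration is good to about 2 mm. A picture is of the moment at which its call begins. There is no depth.
- bot.close_job(): hands the job in; it is judged then, once.
The state is a dict: "time_s": time; "joints": joint angles; "qvel": joint speeds; "effort": joint torques, N m; "eef_pos": TCP position; "ee_rot": TCP orientation; "ft_force": force on the tool from outside, world axes, zero at the start; "ft_torque": the same for the moment, N m; "grip_width": opening from 0.0 (shut) to 1.0 (fully open); "gripper_force": force on a finger pad.
Only numpy, scipy, OpenCV 4.12 (cv2) and the standard library are available. Lean on these libraries where they do the work, as an engineer would, in place of code of your own. Each camera call takes 0.05 s, during which the arm holds its last target. There are 200 camera calls.

## Working session

There is one attempt and no reset: what is moved stays moved. The work goes in short steps, Python scripts to look and compute and a shell command to move; the robot and the scene stay as the last step left them, time stands still between calls to the robot, and variables do not carry over. Pictures are saved under pics/ and viewed, at most 10 in all, crops included, and the job is handed in when it is done.

```bash
mkdir -p pics
cat > h.py <<'E'
import numpy as np, cv2
from workcell import bot
def snap(name,fn,box=None,s=1):
    im=bot.get_image(name); c=im["color"][:,:,::-1]
    if box: c=c[box[1]:box[3],box[0]:box[2]]
    c=cv2.resize(c,None,fx=s,fy=s,interpolation=cv2.INTER_CUBIC)
    cv2.imwrite("pics/"+fn,c); np.save("pics/"+fn+".npy",im,allow_pickle=True); return im
def load(fn): return np.load("pics/"+fn+".npy",allow_pickle=True).item()
def pix2w(im,u,v,z):
    R=cv2.Rodrigues(np.array(im["rvec"],float))[0]; t=np.array(im["tvec"],float).ravel()
    d=R.T@np.array([(u-im["cx"])/im["fx"],(v-im["cy"])/im["fy"],1]); o=-R.T@t
    return o+d*(z-o[2])/d[2]
def w2pix(im,p):
    R=cv2.Rodrigues(np.array(im["rvec"],float))[0]; c=R@np.array(p,float)+np.array(im["tvec"],float).ravel()
    return im["fx"]*c[0]/c[2]+im["cx"], im["fy"]*c[1]/c[2]+im["cy"]
def totool(d):
    "world shift mm -> tool cm"
    R=cv2.Rodrigues(np.array(bot.get_obs()["ee_rot"],float))[0]; return (R.T@np.array(d,float)/10).round(2)
E
python3 - <<'E'
from h import *
a=snap("top","top0.png",None,1.5625);b=snap("side","side0.png",None,1.5625)
o=bot.get_obs();print(o)
R=cv2.Rodrigues(np.array(o["ee_rot"],float))[0];print(R.round(3))
E
```

```text
{'time_s': 0.1, 'joints': array([ 1.28199918e+00,  2.60646004e-01, -1.39218356e-01,  1.17270864e+00,
       -3.30568299e-06,  1.57080461e+00]), 'qvel': array([-0.00108692, -0.00198503,  0.00222287, -0.00096696, -0.00012723,
        0.0009603 ]), 'effort': array([ 2.28232320e-04, -4.06508017e+01,  2.54527760e+01,  1.01405679e-02,
        1.72408630e-05,  7.38862497e-06]), 'eef_pos': array([149.34872903, 502.67913131, 230.54183973]), 'ee_rot': array([-4.52043041e-01, -3.10864410e+00,  2.76228029e-03]), 'ft_force': array([ 0.81178311,  0.13556176, -0.48094052]), 'ft_torque': array([ 0.04504481, -0.03030546, -0.02916174]), 'gripper_force': 0.0, 'grip_width': 0.999862412822047}
[[-0.959  0.285 -0.001]
 [ 0.285  0.959 -0.002]
 [-0.    -0.002 -1.   ]]
```

View pics/top0.png

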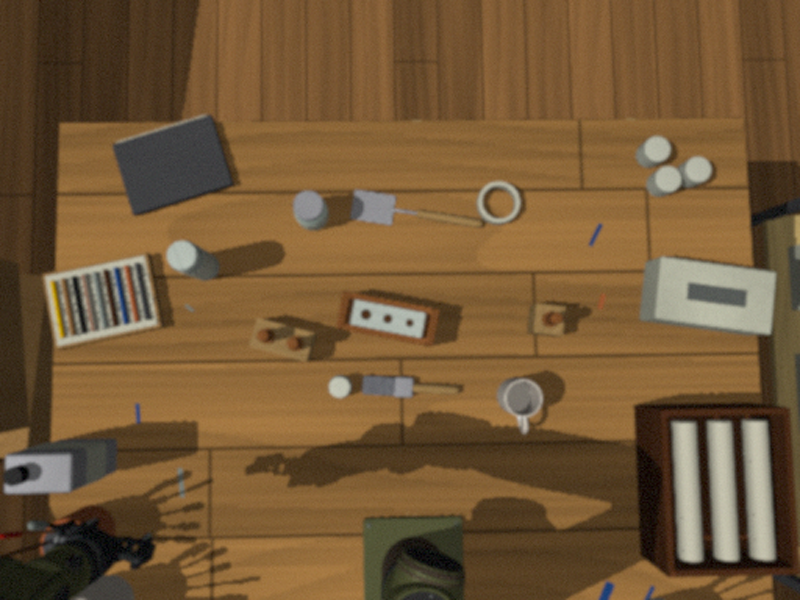

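View pics/side0.png

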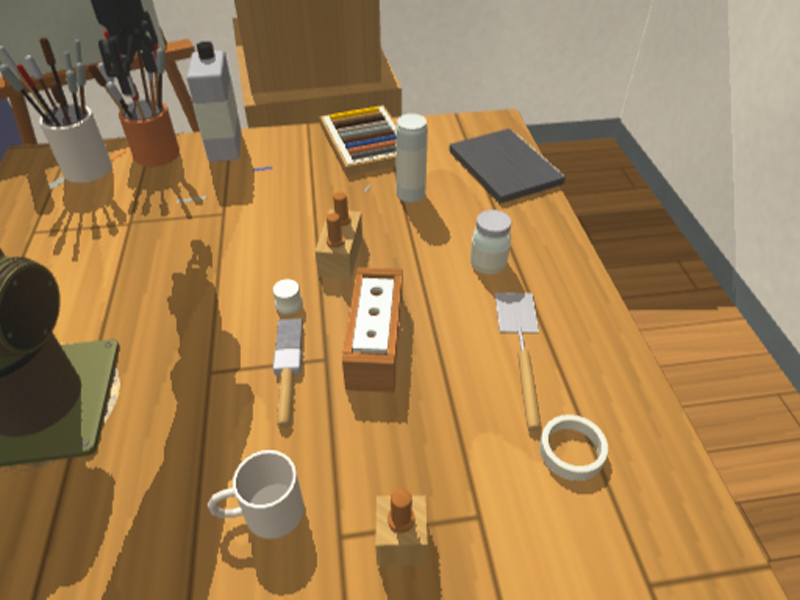

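Top view (enlarged): the lone peg is at (551,317), the gauge holes at (366,314), (387,319) and (409,323), the rack at (282,340) and the mug at (520,398). The side view has the lone peg's top at (401,495) and the holes at (376,291), (374,311) and (371,334).

Run:
```python
from h import *
t=load("top0.png");s=load("side0.png");k=1.5625
f=lambda im,u,v,z:pix2w(im,u/k,v/k,z).round(1)
print("peg",f(t,553,317,116),f(s,401,495,116))
print("post top corners",[f(t,*p,60) for p in((534,304),(566,304),(566,334),(532,332))])
print([f(s,*p,60) for p in((377,496),(425,496),(428,546),(376,546))])
for a,b in(((366,314),(376,291)),((387,319),(374,311)),((409,323),(371,334))): print("hole",f(t,*a,70),f(s,*b,70))
print("gauge top corners",[f(t,*p,70) for p in((346,292),(439,312),(432,343),(340,323))],[f(s,*p,70) for p in((358,269),(402,270),(396,361),(345,361))])
```

```text
peg [ 505.6 -276.6  116. ] [ 507.3 -281.6  116. ]
post top corners [array([ 535.5, -253.7,   60. ]), array([ 534.7, -319.6,   60. ]), array([ 473.2, -317.4,   60. ]), array([ 478.3, -247.7,   60. ])]
[array([ 482.3, -250.9,   60. ]), array([ 540.2, -259.5,   60. ]), array([ 533.2, -320.1,   60. ]), array([ 474. , -311.3,   60. ])]
hole [519.   90.3  70. ] [521.4  89.4  70. ]
hole [508.4  48.   70. ] [513.3  46.5  70. ]
hole [499.7   3.7  70. ] [5.034e+02 5.000e-01 7.000e+01]
gauge top corners [array([564.2, 130.2,  70. ]), array([521.1, -57.5,  70. ]), array([458.7, -42.1,  70. ]), array([501.6, 142.9,  70. ])] [array([497.9, 144.7,  70. ]), array([569.7, 131.8,  70. ]), array([533.3, -55.5,  70. ]), array([460.8, -44.9,  70. ])]
```

```bash
python3 -m handwheel '[[[0,0,-4.5,-56.5,-64.9,4,8.5],[0,0,-4.5,-56.5,-64.9,4,8.5],[0,0,-4.5,-56.5,-64.9,4,8.5],[0,0,-4.5,-56.5,-64.9,4,8.5],[0,0,-4.5,-56.5,-64.9,4,8.5],[0,0,-4.5,-56.5,-64.9,4,8.5],[0,0,-4.5,-56.5,-64.9,4,8.5],[0,0,-4.5,-56.5,-64.9,4,8.5]]]'
python3 -c "
from h import *
o=bot.get_obs();print(o['eef_pos'],totool(np.array([506,-280,200])-o['eef_pos']),cv2.Rodrigues(o['ee_rot'])[0].round(3))"
```

```text
time_s: 0.9
eef_pos: [315.3, 137.7, 212.6]
ee_rot: [0.329, 3.124, 0.0]
ft_force: [1.6, 0.6, 0.4]
grip_width: 0.999
gripper_force: 0.0
[315.28412543 137.73865522 212.59400685] [-27.34 -36.89   1.26] [[-0.978  0.208  0.   ]
 [ 0.208  0.978  0.   ]
 [-0.     0.    -1.   ]]
```

```bash
python3 -m handwheel '[[[0,0,0,-27.3,-36.9,1.3,8.5],[0,0,0,-27.3,-36.9,1.3,8.5],[0,0,0,-27.3,-36.9,1.3,8.5],[0,0,0,-27.3,-36.9,1.3,8.5],[0,0,0,-27.3,-36.9,1.3,8.5],[0,0,0,-27.3,-36.9,1.3,8.5],[0,0,0,-27.3,-36.9,1.3,8.5],[0,0,0,-27.3,-36.9,1.3,8.5]]]'
python3 -c "
from h import *
o=bot.get_obs();print(o['eef_pos'],totool(np.array([506,-280,200])-o['eef_pos']))"
```

```text
time_s: 1.7
eef_pos: [480.8, -226.4, 200.9]
ee_rot: [-0.331, -3.124, -0.001]
ft_force: [1.0, 0.0, -1.3]
grip_width: 0.996
gripper_force: 0.0
[ 480.78268013 -226.41998259  200.90952826] [-3.59 -4.71  0.09]
```

```bash
python3 -m handwheel '[[[0,0,0,-3.6,-4.7,0,8.5],[0,0,0,-3.6,-4.7,0,8.5],[0,0,0,-3.6,-4.7,0,8.5],[0,0,0,-3.6,-4.7,0,8.5]]]'
python3 -c "
from h import *
im=snap('wrist','w1.png',None,1.5)
o=bot.get_obs();print(o['eef_pos'],totool(np.array([506,-280,200])-o['eef_pos']))
print([w2pix(im,p) for p in((506,-280,116),(506,-280,60))])"
```

```text
time_s: 2.1
eef_pos: [505.0, -276.7, 200.8]
ee_rot: [-0.329, -3.122, -0.002]
ft_force: [0.5, 0.3, -1.1]
grip_width: 0.99
gripper_force: 0.0
[ 505.04191482 -276.25857826  201.1243946 ] [-0.17 -0.35  0.11]
[(np.float64(250.18215461777058), np.float64(199.48940850340077)), (np.float64(251.00938309317397), np.float64(176.80766886497207))]
```

View pics/w1.png

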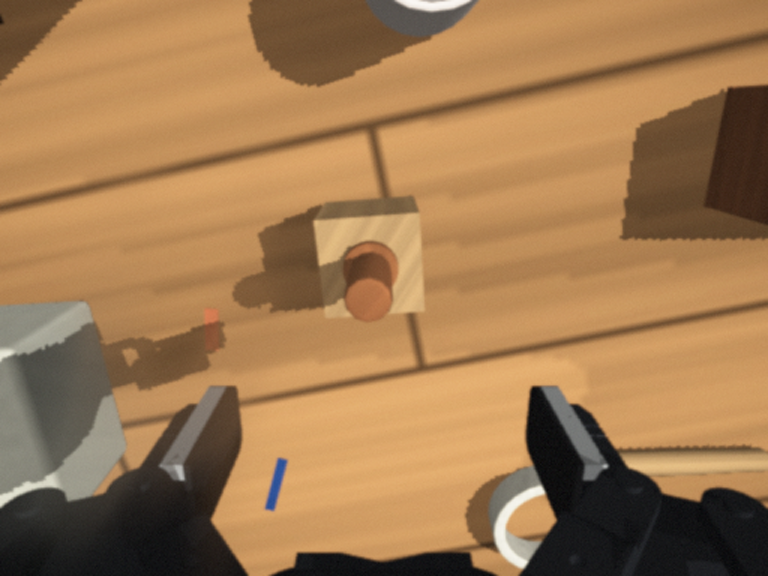

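The wrist view (x1.5) shows the peg's top at (368,299) and its collar centred near (371,268).

```bash
python3 -c "
from h import *
im=load('w1.png')
a=pix2w(im,368/1.5,299/1.5,116);b=pix2w(im,371/1.5,268/1.5,66);print(a,b)
o=bot.get_obs();p=a.copy();p[2]=73;print(totool(p-o['eef_pos']),totool(b-o['eef_pos']))"
```

```text
[ 505.16160491 -283.36924768  116.        ] [ 505.20686296 -282.98032011   66.        ]
[-0.18 -0.71 12.81] [-0.18 -0.67 13.51]
```

```bash
python3 -m handwheel '[[[0,0,0,-0.2,-0.6,4,8.5],[0,0,0,-0.2,-0.6,7,8.5],[0,0,0,-0.2,-0.6,7,8.5],[0,0,0,-0.2,-0.6,7,8.5]]]'
python3 -c "
from h import *
o=bot.get_obs();print(o['eef_pos'],totool(np.array([505.2,-283.1,73])-o['eef_pos']))"
```

```text
time_s: 2.55
eef_pos: [506.1, -282.6, 132.0]
ee_rot: [-0.327, -3.123, -0.001]
ft_force: [0.6, -0.4, 0.2]
grip_width: 0.998
gripper_force: 0.0
[ 506.11602435 -282.60818125  131.95216868] [ 0.07 -0.07  5.9 ]
```

```bash
python3 -m handwheel '[[[0,0,0,0.1,-0.1,4,8.5],[0,0,0,0.1,-0.1,5.9,8.5],[0,0,0,0.1,-0.1,5.9,8.5],[0,0,0,0.1,-0.1,5.9,1.5],[0,0,0,0.1,-0.1,5.9,1.5],[0,0,0,0.1,-0.1,5.9,1.5],[0,0,0,0.1,-0.1,5.9,1.5],[0,0,0,0.1,-0.1,5.9,1.5]]]'; python3 -m handwheel '[[[0,0,0,0,0,0,1.5],[0,0,0,0,0,0,1.5],[0,0,0,0,0,0,1.5],[0,0,0,0,0,0,1.5]]]'
```

```text
time_s: 3.35
eef_pos: [506.3, -285.2, 73.7]
ee_rot: [0.329, 3.122, -0.001]
ft_force: [0.2, 0.2, 6.8]
grip_width: 0.268
gripper_force: 58.4
time_s: 3.75
eef_pos: [506.4, -285.3, 73.7]
ee_rot: [0.329, 3.122, -0.001]
ft_force: [-0.5, 0.9, 5.8]
grip_width: 0.266
gripper_force: 58.4
```

```bash
python3 -m handwheel '[[[0,0,0,0,0,-2,1.5],[0,0,0,0,0,-5,1.5],[0,0,0,0,0,-8,1.5],[0,0,0,0,0,-10,1.5],[0,0,0,0,0,-10,1.5],[0,0,0,0,0,-10,1.5]]]'; python3 -m handwheel '[[[0,0,0,0.7,4,0,1.5],[0,0,0,1.3,8.5,0,1.5],[0,0,0,2,13,0,1.5],[0,0,0,2.7,17.5,0,1.5],[0,0,0,3.4,22,0,1.5],[0,0,0,4.1,26.5,0,1.5],[0,0,0,4.7,30.5,0,1.5],[0,0,0,5,32.7,0,1.5]]]'
python3 -m handwheel '[[[0,0,0,0,0,0,1.5],[0,0,0,0,0,0,1.5],[0,0,0,0,0,0,1.5]]]'
python3 -c "
from h import *
im=snap('wrist','w2.png',None,1.5)
o=bot.get_obs();print(o['eef_pos'],o['ft_force'],o['ee_rot'])"
```

```text
time_s: 4.35
eef_pos: [505.5, -284.9, 172.2]
ee_rot: [0.33, 3.124, -0.0]
ft_force: [-0.5, -0.9, -1.8]
grip_width: 0.266
gripper_force: 58.7
time_s: 5.15
eef_pos: [523.3, 48.2, 170.4]
ee_rot: [-0.325, -3.121, -0.0]
ft_force: [-0.3, -0.2, -1.2]
grip_width: 0.263
gripper_force: 58.9
time_s: 5.45
eef_pos: [524.2, 44.4, 171.4]
ee_rot: [-0.331, -3.122, 0.001]
ft_force: [0.1, -0.3, -0.5]
grip_width: 0.262
gripper_force: 58.9
[524.40396025  44.16781437 171.72612147] [-0.76068335 -0.24101503 -1.05478819] [-3.32046685e-01 -3.12262565e+00  1.06997310e-03]
```

View pics/w2.png

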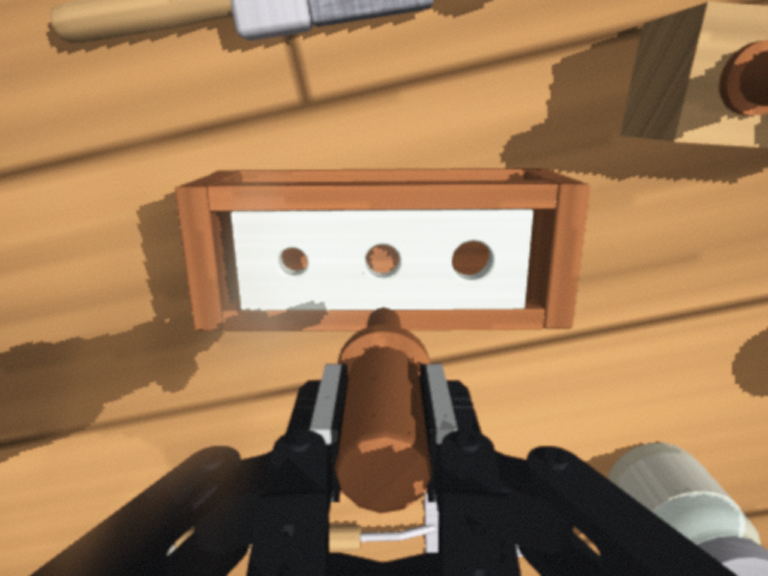

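Wrist view (x1.5): the holes are at (294,260), (382,260) and (472,259), with the largest on the right. The held peg's tip is near (384,316).

```bash
python3 -c "
from h import *
im=load('w2.png');o=bot.get_obs()
H=[pix2w(im,u/1.5,v/1.5,70) for u,v in((472.5,259.5),(382.5,260),(294,260.5))]
tip=pix2w(im,384/1.5,316/1.5,o['eef_pos'][2]-58.7)
for h in H: print(h.round(1),totool(h-o['eef_pos']),totool(h-tip))
print(tip-o['eef_pos'],np.linalg.norm(H[0]-H[1]),np.linalg.norm(H[1]-H[2]))"
```

```text
[520.6  91.2  70. ] [ 1.34  4.52 10.17] [1.26 4.42 4.3 ]
[511.5  47.2  70. ] [ 1.31  0.04 10.17] [ 1.22 -0.07  4.3 ]
[502.6   4.   70. ] [ 1.28 -4.38 10.18] [ 1.19 -4.49  4.31]
[ -0.69818906   1.19936622 -58.7       ] 44.87000400837432 44.16556561132556
```

```bash
python3 -m handwheel '[[[0,0,0,0.7,2.2,0,1.5],[0,0,0,1.3,4.45,1,1.5],[0,0,0,1.3,4.45,3,1.5],[0,0,0,1.3,4.45,3.5,1.5],[0,0,0,1.3,4.45,3.5,1.5],[0,0,0,1.3,4.45,3.5,1.5]]]'
python3 -c "
from h import *
im=snap('wrist','w3.png',(150,100,450,300),2.5);snap('side','s3.png',(180,140,300,230),6)
o=bot.get_obs();print(o['eef_pos'],o['ft_force'],totool(np.array([520.6,91.2,70])-o['eef_pos']))
im=load('w3.png');print(w2pix(im,(520.6,91.2,70)))"
```

```text
time_s: 6.1
eef_pos: [521.8, 90.7, 137.8]
ee_rot: [0.332, 3.124, -0.0]
ft_force: [0.8, -0.0, -0.4]
grip_width: 0.267
gripper_force: 59.0
[522.20965374  91.04243824 138.22287658] [-0.18876027  0.21875899 -1.39451107] [ 0.17 -0.02  6.82]
(np.float64(254.8413825810986), np.float64(204.20295278860908))
```

View pics/w3.png

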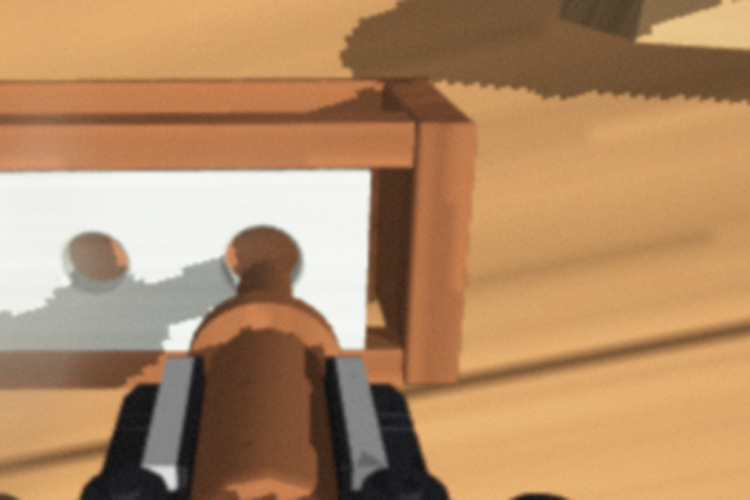

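View pics/s3.png

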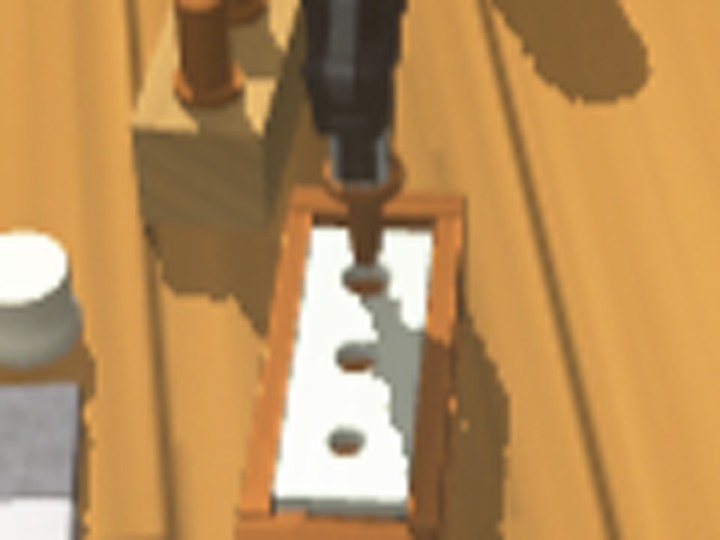

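The side and wrist crops show the tip straight over the largest hole. The shank is thin beside the collar. Now lowering gently.

```bash
python3 -m handwheel '[[[0,0,0,0.1,0,0.4,1.5],[0,0,0,0.1,0,0.8,1.5],[0,0,0,0.1,0,1.2,1.5],[0,0,0,0.1,0,1.5,1.5],[0,0,0,0.1,0,1.5,1.5]]]'
```

```text
time_s: 6.7
eef_pos: [520.0, 91.8, 121.7]
ee_rot: [-0.329, -3.123, 0.001]
ft_force: [-0.5, -0.0, -1.2]
grip_width: 0.264
gripper_force: 59.0
```

```bash
python3 -m handwheel '[[[0,0,0,0,0,0.6,1.5],[0,0,0,0,0,1.2,1.5],[0,0,0,0,0,1.8,1.5],[0,0,0,0,0,2.4,1.5],[0,0,0,0,0,3,1.5],[0,0,0,0,0,3.3,1.5],[0,0,0,0,0,3.5,1.5],[0,0,0,0,0,3.5,1.5]]]'
```

```text
time_s: 7.5
eef_pos: [520.4, 91.8, 87.1]
ee_rot: [-0.33, -3.124, 0.0]
ft_force: [0.3, -0.3, -0.8]
grip_width: 0.264
gripper_force: 59.0
```

```bash
python3 -m handwheel '[[[0,0,0,0,0,0.1,1.5],[0,0,0,0,0,0.2,1.5],[0,0,0,0,0,0.3,1.5],[0,0,0,0,0,0.35,1.5],[0,0,0,0,0,0.35,1.5],[0,0,0,0,0,0.35,1.5]]]'
```

```text
time_s: 8.1
eef_pos: [520.6, 91.8, 83.9]
ee_rot: [0.33, 3.124, 0.0]
ft_force: [1.1, 0.1, -1.1]
grip_width: 0.263
gripper_force: 59.0
```

```bash
python3 -m handwheel '[[[0,0,0,0,0,0.05,1.5],[0,0,0,0,0,0.1,1.5],[0,0,0,0,0,0.12,1.5],[0,0,0,0,0,0.12,1.5],[0,0,0,0,0,0.12,1.5]]]'
```

```text
time_s: 8.6
eef_pos: [520.6, 91.8, 83.0]
ee_rot: [0.33, 3.124, 0.0]
ft_force: [-1.8, -0.6, 3.3]
grip_width: 0.267
gripper_force: 59.0
```

The collar sits on the plate, so it passes hole 1. Next, hole 2.

```bash
python3 -m handwheel '[[[0,0,0,0,0,-1,1.5],[0,0,0,0,0,-2.5,1.5],[0,0,0,0,0,-4.5,1.5],[0,0,0,0,0,-5.7,1.5],[0,0,0,0,0,-5.7,1.5],[0,0,0,0,-2.5,-5.7,1.5],[0,0,0,0,-4.5,-5.7,1.5],[0,0,0,0,-4.5,-5.7,1.5]]]'
python3 -m handwheel '[[[0,0,0,0,0,0,1.5],[0,0,0,0,0,0,1.5]]]'
python3 -c "
from h import *
snap('side','s4.png',(180,140,300,230),6);im=snap('wrist','w4.png',(150,100,450,300),2.5)
o=bot.get_obs();print(o['eef_pos'],o['ft_force'],totool(np.array([511.5,47.2,70])-o['eef_pos']))"
```

```text
time_s: 9.4
eef_pos: [509.7, 46.0, 138.8]
ee_rot: [-0.333, -3.122, 0.002]
ft_force: [0.1, -0.1, -0.1]
grip_width: 0.264
gripper_force: 59.1
time_s: 9.6
eef_pos: [511.2, 48.3, 139.3]
ee_rot: [-0.329, -3.124, -0.001]
ft_force: [-0.0, -0.2, -0.2]
grip_width: 0.265
gripper_force: 59.1
[511.28964769  48.40859339 139.50154994] [0.27849121 0.40521234 0.19266684] [-0.05 -0.12  6.95]
```

View pics/w4.png

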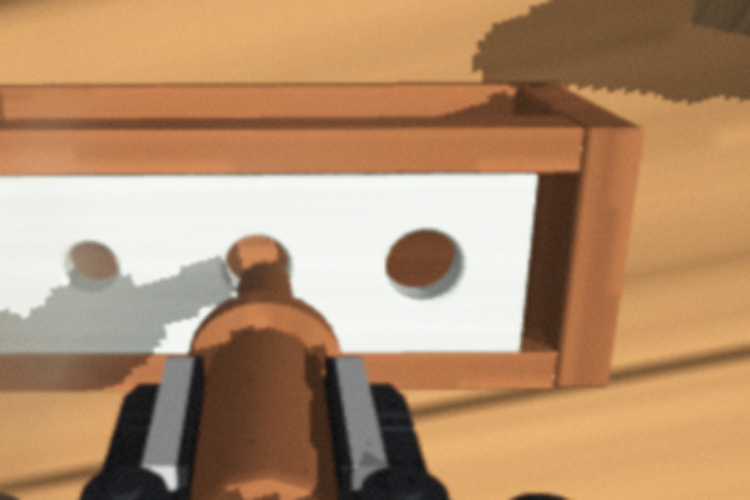

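The tip is over hole 2, about 1 mm to the right (hole centre (259,263), tip x near 264).

```bash
python3 -m handwheel '[[[0,0,0,0,-0.1,0.4,1.5],[0,0,0,0,-0.1,0.8,1.5],[0,0,0,0,-0.1,1.2,1.5],[0,0,0,0,-0.1,1.5,1.5],[0,0,0,0,-0.1,1.5,1.5]]]'
```

```text
time_s: 10.2
eef_pos: [510.4, 46.8, 124.0]
ee_rot: [-0.329, -3.123, 0.0]
ft_force: [0.1, -0.1, -2.2]
grip_width: 0.268
gripper_force: 59.1
```

```bash
python3 -m handwheel '[[[0,0,0,0,0,0.4,1.5],[0,0,0,0,0,0.8,1.5],[0,0,0,0,0,1.1,1.5],[0,0,0,0,0,1.1,1.5]]]'; python3 -m handwheel '[[[0,0,0,0,0,0.6,1.5],[0,0,0,0,0,1.2,1.5],[0,0,0,0,0,1.8,1.5],[0,0,0,0,0,2.4,1.5],[0,0,0,0,0,2.6,1.5],[0,0,0,0,0,2.7,1.5],[0,0,0,0,0,2.7,1.5]]]'
```

```text
time_s: 10.6
eef_pos: [510.7, 46.8, 113.2]
ee_rot: [-0.33, -3.124, 0.0]
ft_force: [0.5, 0.0, -0.8]
grip_width: 0.263
gripper_force: 59.0
time_s: 11.3
eef_pos: [510.8, 46.8, 86.6]
ee_rot: [-0.33, -3.124, 0.0]
ft_force: [0.4, 0.2, -1.1]
grip_width: 0.264
gripper_force: 59.0
```

```bash
python3 -m handwheel '[[[0,0,0,0,0,0.1,1.5],[0,0,0,0,0,0.2,1.5],[0,0,0,0,0,0.3,1.5],[0,0,0,0,0,0.37,1.5],[0,0,0,0,0,0.37,1.5],[0,0,0,0,0,0.37,1.5]]]'
```

```text
time_s: 11.9
eef_pos: [511.0, 46.8, 83.3]
ee_rot: [0.33, 3.124, 0.0]
ft_force: [0.2, -0.2, 2.3]
grip_width: 0.262
gripper_force: 59.0
```

```bash
python3 -m handwheel '[[[0,0,0,0,0,0.04,1.5],[0,0,0,0,0,0.05,1.5],[0,0,0,0,0,0.05,1.5]]]'; python3 -m handwheel '[[[0,0,0,0,0,-1,1.5],[0,0,0,0,0,-2.5,1.5],[0,0,0,0,0,-4.5,1.5],[0,0,0,0,0,-5.7,1.5],[0,0,0,0,0,-5.7,1.5],[0,0,0,0,-2.5,-5.7,1.5],[0,0,0,0,-4.5,-5.7,1.5],[0,0,0,0,-4.5,-5.7,1.5]]]'
python3 -m handwheel '[[[0,0,0,0,0,0,1.5],[0,0,0,0,0,0,1.5],[0,0,0,0,0,0,1.5]]]'
python3 -c "
from h import *
im=snap('wrist','w5.png',(150,100,450,300),2.5)
o=bot.get_obs();print(o['eef_pos'],o['ft_force'],totool(np.array([502.3,3.2,70])-o['eef_pos']))"
```

```text
time_s: 12.2
eef_pos: [511.0, 46.8, 82.8]
ee_rot: [0.33, 3.124, 0.0]
ft_force: [-1.1, 0.1, 4.6]
grip_width: 0.267
gripper_force: 59.1
time_s: 13.0
eef_pos: [500.1, 1.2, 138.6]
ee_rot: [-0.333, -3.121, 0.002]
ft_force: [-0.4, 0.2, -1.4]
grip_width: 0.264
gripper_force: 59.0
time_s: 13.3
eef_pos: [501.6, 3.4, 139.3]
ee_rot: [-0.328, -3.124, -0.0]
ft_force: [0.7, 0.8, -0.8]
grip_width: 0.266
gripper_force: 59.0
[501.62690351   3.40622544 139.33467608] [ 0.93751186 -0.173738   -0.06625485] [-0.07 -0.01  6.93]
```

View pics/w5.png

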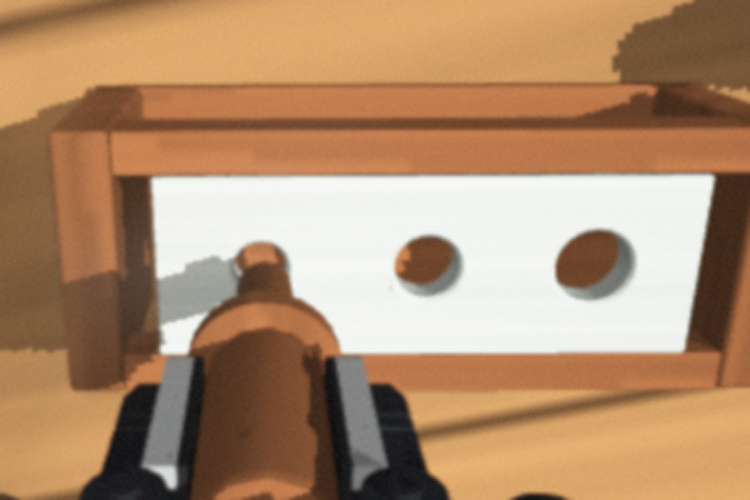

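The tip is over the smallest hole (hole centre (261,265), tip x about 264), so I'm lowering gently.

```bash
python3 -m handwheel '[[[0,0,0,0,-0.05,0.4,1.5],[0,0,0,0,-0.05,0.8,1.5],[0,0,0,0,-0.05,1.1,1.5],[0,0,0,0,-0.05,1.2,1.5],[0,0,0,0,-0.05,1.2,1.5]]]';python3 -m handwheel '[[[0,0,0,0,0,0.2,1.5],[0,0,0,0,0,0.4,1.5],[0,0,0,0,0,0.4,1.5]]]'
```

```text
time_s: 13.85
eef_pos: [501.2, 2.3, 127.2]
ee_rot: [-0.33, -3.124, 0.0]
ft_force: [0.3, -1.0, -0.2]
grip_width: 0.266
gripper_force: 59.0
time_s: 14.15
eef_pos: [501.8, 2.2, 123.5]
ee_rot: [0.33, 3.124, -0.0]
ft_force: [1.2, -0.9, -1.5]
grip_width: 0.27
gripper_force: 59.0
```

```bash
python3 -m handwheel '[[[0,0,0,0,0,0.1,1.5],[0,0,0,0,0,0.2,1.5],[0,0,0,0,0,0.3,1.5],[0,0,0,0,0,0.3,1.5]]]'
```

```text
time_s: 14.55
eef_pos: [502.2, 2.2, 120.7]
ee_rot: [0.33, 3.123, -0.0]
ft_force: [1.2, -0.3, 1.3]
grip_width: 0.267
gripper_force: 59.0
```

```bash
python3 -m handwheel '[[[0,0,0,0,0,0.1,1.5],[0,0,0,0,0,0.2,1.5],[0,0,0,0,0,0.3,1.5],[0,0,0,0,0,0.3,1.5]]]'
```

```text
time_s: 14.95
eef_pos: [502.2, 2.2, 117.7]
ee_rot: [0.33, 3.123, -0.0]
ft_force: [3.3, -2.0, 1.0]
grip_width: 0.267
gripper_force: 59.1
```

```bash
python3 -m handwheel '[[[0,0,0,-0.05,0,0.3,1.5],[0,0,0,-0.05,0,0.6,1.5],[0,0,0,-0.05,0,1,1.5],[0,0,0,-0.05,0,1,1.5]]]'
```

```text
time_s: 15.35
eef_pos: [502.3, 2.2, 107.1]
ee_rot: [0.33, 3.124, -0.0]
ft_force: [3.9, -0.8, -0.0]
grip_width: 0.267
gripper_force: 59.0
```

```bash
python3 -m handwheel '[[[0,0,0,-0.05,0,0.5,1.5],[0,0,0,-0.05,0,1,1.5],[0,0,0,-0.05,0,1.5,1.5],[0,0,0,-0.05,0,1.9,1.5],[0,0,0,-0.05,0,2,1.5],[0,0,0,-0.05,0,2,1.5]]]';python3 -m handwheel '[[[0,0,0,0,0,0.1,1.5],[0,0,0,0,0,0.2,1.5],[0,0,0,0,0,0.3,1.5],[0,0,0,0,0,0.35,1.5],[0,0,0,0,0,0.35,1.5]]]'
```

```text
time_s: 15.95
eef_pos: [502.5, 2.1, 87.3]
ee_rot: [-0.33, -3.124, 0.0]
ft_force: [3.3, -1.3, 0.6]
grip_width: 0.264
gripper_force: 59.0
time_s: 16.45
eef_pos: [502.5, 2.1, 84.0]
ee_rot: [0.33, 3.124, 0.0]
ft_force: [3.2, -1.0, 2.1]
grip_width: 0.266
gripper_force: 59.1
```

```bash
python3 -m handwheel '[[[0,0,0,-0.05,0,0.05,1.5],[0,0,0,-0.05,0,0.1,1.5],[0,0,0,-0.05,0,0.13,1.5],[0,0,0,-0.05,0,0.13,1.5],[0,0,0,-0.05,0,0.13,1.5]]]'
```

```text
time_s: 16.95
eef_pos: [502.6, 2.1, 82.8]
ee_rot: [-0.33, -3.124, -0.0]
ft_force: [2.4, -1.0, 4.1]
grip_width: 0.265
gripper_force: 59.1
```

It is home. Now releasing and withdrawing.

```bash
python3 -m handwheel '[[[0,0,0,0,0,0,3],[0,0,0,0,0,0,5],[0,0,0,0,0,0,6],[0,0,0,0,0,0,6],[0,0,0,0,0,0,6],[0,0,0,0,0,0,6]]]'; python3 -m handwheel '[[[0,0,0,0,0,-1,6],[0,0,0,0,0,-3,6],[0,0,0,0,0,-6,6],[0,0,0,0,0,-10,6],[0,0,0,0,0,-13,6],[0,0,0,0,0,-13,6],[0,0,0,0,0,-13,6]]]'
python3 -c "
from h import *
a=snap('side','s6.png',(170,130,310,260),1)
c=cv2.imread('pics/s6.png');a2=bot.get_image('wrist')['color'][:,:,::-1]
c=cv2.resize(c,(414,384),interpolation=cv2.INTER_CUBIC)
cv2.imwrite('pics/c6.png',np.hstack([c,a2[:,100:480]]))
print(bot.get_obs()['time_s'])"
```

```text
time_s: 17.55
eef_pos: [502.7, 2.0, 82.6]
ee_rot: [-0.33, -3.124, 0.0]
ft_force: [-0.4, 0.1, -0.1]
grip_width: 0.704
gripper_force: 0.0
time_s: 18.25
eef_pos: [503.5, 2.0, 213.9]
ee_rot: [0.329, 3.122, 0.0]
ft_force: [-0.7, 0.6, -0.2]
grip_width: 0.701
gripper_force: 0.0
18.35
```

View pics/c6.png

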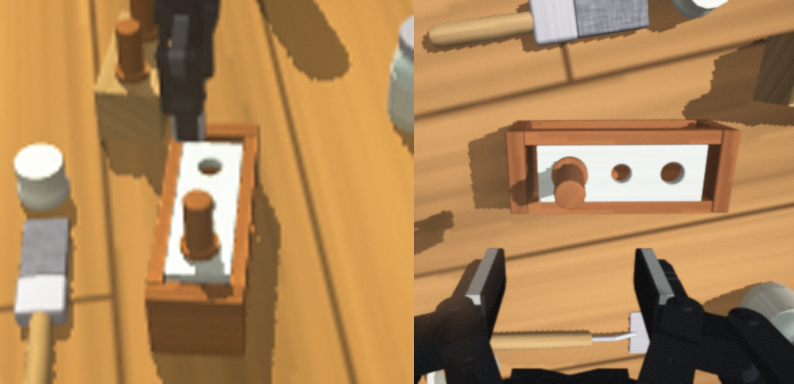

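The peg stands upright in the smallest hole (side crop (200,220), wrist crop (570,180)), with its collar on the plate and the gripper clear.

```bash
python3 -c "
from workcell import bot
print(bot.close_job())"
```

```text
the job is handed in; nothing more can be done
None
```

The peg went through all three holes, largest to smallest, with only about 5 N of measured force, so it is the 14 mm one; it now stands upright with its collar on the plate in the smallest hole, and the job is handed in.

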